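# Restart the frame joiner's control box

### The arm

A 7-joint arm with a two-finger parallel gripper is mounted at the origin on the work surface; the furniture and walls round the work are solid. World frame = base frame: x ahead of the robot, y to its left, z up, the work surface at z = 0. Lengths are in m, angles in rad, forces in N, time in s.
With the tool pointing down it reaches from about 0.4 to 0.925 m from the base axis. Payload 4.1 kg.
Tool frame: the origin (TCP) lies midway between the tips of the shut fingers; the grasp point (between the pads) lies 19 mm behind it (env.grasp_offset is the distance from the TCP to the grasp point, in m); z points along the fingers, y is the line along which they close (so a half turn about z gives the same grasp; the last joint's range is limited). The gripper opens to 85 mm and grips with 20 to 120 N. Pads are 22 mm wide; open, the fingers measure 114 mm over their backs; the gripper's body (76 mm by 85 mm) begins 54 mm behind the grasp point. The pads swing forward as they close: fully open they stand 13 mm farther back than shut.
Start: joints at [1.024, 0.398, 0.045, 1.537, -0.019, 1.207, -0.051], TCP at [0.281, -0.586, 0.231] pointing down, gripper open.
Joint ranges: [-2.82, 2.82], [-0.49, 2.23], [-1.37, 1.46], [0, 2.46], [-1.36, 4.5], [0.23, 2], [-2.94, 2.94]. Speed limits (rad/s): [2.57, 2.57, 3.14, 3.14, 3.14, 3.14, 3.14].

### API

Orientations are given as a unit quaternion [w, x, y, z].
In Python, from bench import env gives the robot as it stands. The module is installed in compiled form; this text tells all that it offers.
- The arm moves only by the shell command python3 -m jog 'ROWS' [OPENING]. ROWS is JSON, a list of rows, each an object of numbers: "dx", "dy", "dz": the shift along the tool's x, y, z in m; "rx", "ry", "rz": the turn, a rotation vector about the tool's x, y, z in rad. A call has 1 to 5 rows; each row is the pose to reach, as a shift and turn from the pose commanded when the call began, along the tool's axes at that moment; what a row does not reach only later rows make up. A row lasts 1/12 s, in which the tool goes at most 41.7 mm and 7.16 degrees, less where a joint would pass 70% of its speed; a pose out of reach is approached as far as the arm can. A call with a gripper value outside its range is refused whole. OPENING is the finger opening in m, from 0 to 0.0854, set as the call begins (- or left out, the last holds). The fingers move at their own pace and stop on an object; the grip force is fixed at half the most. Time passes only in rows, so rows that repeat a pose let the fingers close. It gives the time, the measured TCP pose, the force, the opening and the grip force at its end, in the units of the state.
- env.get_state(): the state, without advancing time (a new reading comes with each control period).
- env.get_image(name): name is "scene" or "side" or "wrist"; returns the picture (384x512x3 uint8, blue, green, red); there is no depth.
- env.calibration(name): a dict with "intrinsics" (3x3 intrinsics, pixels), "camera_from_world" (4x4, takes a point from world to camera coordinates). Camera axes: x right, y down, z forward; pixel columns grow to the right and rows downward; lengths in m; the calibration is good to about 2 mm. A picture is of the moment at which its call begins: read the wrist's pose just before it. calibration takes no time and is no camera call; for the wrist camera it gives the pose at the moment of the call.
- env.finish_job(): hands the job in; it is judged then, once.
The state is a dict: "clock": time; "joint_positions": joint angles; "qvel": joint speeds; "effort": joint torques, N m; "position": TCP position; "ee_rot": TCP orientation; "ft_force": force on the tool from outside, world axes, zero at the start; "wrist_torque": the same for the moment, N m; "finger_gap": finger opening in m; "gripper_force": force on a finger pad.
Only numpy, scipy, OpenCV 4.12 (cv2) and the standard library are available. Lean on these libraries where they do the work, as an engineer would, in place of code of your own. Each camera call takes 0.05 s, during which the arm holds its last target. There are 200 camera calls.

### The job

The frame joiner's control box has tripped. Turn both quarter-turn fasteners on its cover to unlocked, swing the cover up by its handle until it stands upright or beyond and stays there by itself, then restart the box with the keys inside, one at a time: push the square key right down and let it come up to clear the fault, then push the large mushroom-headed key right down and let it come up to restart. Leave the cover open, keep off the small round key (it wipes the settings), and do not shift the things lying about.

Things in the scene. Friction and masses are not known exactly. Their poses are not given: they have to be found in the camera images.
- control_box: Grey control box, fixed, 184 (its x) by 175 (its y) by 58 mm, with a 4 mm grey cover on top (face at z 62 mm). Origin: centre of underside. x runs along the hinge, away from the robot; y to the hinge side, the left; the free edge with handle and fasteners is on the right. Inside, the keys' plate is at z 22 mm; inner wall faces at +-88 mm in x, +-83 mm in y (a flange narrows the right side to -73).
- cover (a joint): Cover hinge, rad: 0 shut, 1.57 upright, stop 1.85. Line: the box's left upper edge, z 58 mm, along the box's x; the free edge rises and goes over to the left (+y of the box). Stiff: about 4 N at the handle, stays at any angle. While a fastener is locked its tongue sits under the box's flange and the cover cannot be lifted.
- cover_hinge (a point): Middle of the hinge line, 87.5 mm from the box's centre along +y of the box, z = 58 mm.
- cover_handle (a point): Middle of the black bow handle's bar on the cover: a round bar 10 mm thick, 50 mm long between its bends, parallel to the box's x, its axis 36 mm above the cover's face and 19 mm from the free edge (156 mm from the hinge line). It moves with the cover.
- fastener_near_grip (a point): Fastener nearer the robot: steel wing 36 mm long, 10 mm thick, 31 mm high over the cover, on a 27 mm round foot 6 mm high, 26 mm from the free edge, 66 mm from the cover's middle along -x of the box. This point: on its turning axis, 18 mm above the cover. Its x runs along the wing, z along the axis (up while shut).
- fastener_far_grip (a point): The same on the fastener farther from the robot, 66 mm from the middle along +x of the box.
- fastener_near (a joint): Angle of the near fastener, rad, growing counter-clockwise seen from above. 0 = locked, the wing parallel to the box's x (along the cover's free edge); 1.57 = unlocked at its stop, the wing square to that edge. The tongue clears the flange from about 1.2. Stays where it is left; turning takes about 0.07 N m.
- fastener_far (a joint): The same for the far fastener; it unlocks counter-clockwise too. Keep the wrist low here: a wall cabinet hangs overhead, from 0.61 m ahead of the robot base and 0.47 m above the bench.
- key_square_top (a point): Square grey key, 28 by 28 mm, its top 40 mm above the bench when up. Its top face; z of the frame points out of the key, against the push. Starts in any of the three places.
- key_square (a joint): Travel of the square key, m: 0 up, 0.005 fully down; about 5 N to push down, springs back.
- key_mushroom_top (a point): Large mushroom-headed grey key, 36 mm across, its top 46 mm above the bench when up. Its top face; z of the frame points out of the key, against the push. Starts in any of the three places.
- key_mushroom (a joint): Travel of the mushroom-headed key, m: 0 up, 0.005 fully down; about 5 N to push down, springs back.
- key_small_top (a point): Small round grey key, 14 mm across, its top 35 mm above the bench when up; not to be pushed. The three keys stand in a row along the box's x, 58 mm apart, 12 mm right of the box's middle line. Its top face; z of the frame points out of the key, against the push. Starts in any of the three places.
- key_small (a joint): Travel of the small round key, m: 0 up, 0.005 fully down.
- tape_measure: Bystander: yellow tape measure, 30x70x54 mm, standing right of the box. Origin: centre of its underside.
- eraser: Bystander: green kneaded eraser, 36x62x14 mm, lying left of the box. Origin: centre of its underside.
- masking_roll: Bystander: cream roll of masking tape, 94 mm across, 25 mm high, right of the box. Origin: centre of its underside.
- staple_box: Bystander: small white carton, 50x50x85 mm, far right. Origin: centre of its underside.
- block_a: Bystander: wooden offcut, 38x120x14 mm, left of the box. Origin: centre of its underside.
- clamp_b: Bystander: small yellow and black spring clamp, 70x120x24 mm, far left of the box, this side of a fixed stack of frames 0.21 m high. Origin: centre of its underside.

How it is judged:
On the way, in this order (a step that is already met when the one before it is completed fails the run):
1. both fasteners turned to unlocked (at least 1.25 rad) (value of joint each of fastener_near, fastener_far above 1.25 rad), for 0.2 s.
2. cover swung up to at least 1.35 rad (value of joint cover above 1.35 rad), for 0.2 s.
3. square key pushed down (at least 4 mm) (value of joint key_square above 0.004 m), for 0.05 s.
4. square key let up again (value of joint key_square below 0.001 m), for 0.05 s.
5. mushroom-headed key pushed down (at least 4 mm) (value of joint key_mushroom above 0.004 m), for 0.05 s.
At the end, for the whole second after the job is handed in: The cover stands open by at least 1.35 rad and is at rest, both fasteners are still unlocked (over 1.15 rad), all three keys are up (within 1 mm), and each bystander is within 20 mm of where it lay (value of joint cover above 1.35 rad and velocity of joint cover between -0.05 and 0.05 rad/s and value of joint each of fastener_near, fastener_far above 1.15 rad and value of joint each of key_square, key_mushroom, key_small below 0.001 m and distance of each of tape_measure, eraser, masking_roll, staple_box, block_a, clamp_b from where it was at the start of the episode below 0.02 m); the robot touches nothing.
It fails at once if small round key pushed (over 2 mm) (value of joint key_small above 0.002 m).
It fails at once if square and mushroom-headed key down at the same time (both over 2 mm) (value of joint each of key_square, key_mushroom above 0.002 m).
It fails at once if one of the six bystanders shifted by over 20 mm (distance of any of tape_measure, eraser, masking_roll, staple_box, block_a, clamp_b from where it was at the start of the episode above 0.02 m).
It also fails if it takes over 72 s, if anything falls off the work surface, if the arm or the gripper's body presses on something with over 40 N, if the wrist force passes 120 N, or if a joint passes its speed limit or range.

## Working session

There is one attempt and no reset: what is moved stays moved. The work goes in short steps, Python scripts to look and compute and a shell command to move; the robot and the scene stay as the last step left them, time stands still between calls to the robot, and variables do not carry over. Pictures are saved under pics/ and viewed, at most 10 in all, crops included, and the job is handed in when it is done.

```bash
mkdir -p pics; ls
python3 - <<'E'
from bench import env
import cv2,numpy as np
s=env.get_state()
for k in s: print(k,np.round(s[k],3))
a=env.get_image("scene");b=env.get_image("side")
cv2.imwrite("pics/scene0.png",a);cv2.imwrite("pics/side0.png",b)
for n in("scene","side","wrist"):
    c=env.calibration(n);print(n,np.round(c["intrinsics"],1).tolist(),np.round(c["camera_from_world"],3).tolist())
E
```

```text
pics
clock 0.0
joint_positions [ 1.024  0.399  0.045  1.538 -0.019  1.207 -0.051]
qvel [ 0.    -0.    -0.001 -0.001 -0.001 -0.     0.001]
effort [ 0.0000e+00 -4.7512e+01  1.3650e+00 -2.5421e+01  1.2000e-02  1.0000e-02
  0.0000e+00]
position [ 0.281 -0.585  0.23 ]
ee_rot [-0.001  0.975  0.222 -0.   ]
ft_force [-0.044  0.919 -0.067]
wrist_torque [ 0.018 -0.072  0.016]
gripper_force 0.0
finger_gap 0.085
scene [[477.3, 0.0, 248.2], [0.0, 477.3, 191.0], [0.0, 0.0, 1.0]] [[-0.855, -0.518, 0.008, 0.339], [-0.245, 0.392, -0.887, 0.263], [0.457, -0.76, -0.462, 1.065], [0.0, 0.0, 0.0, 1.0]]
side [[489.0, 0.0, 265.2], [0.0, 489.0, 188.6], [0.0, 0.0, 1.0]] [[0.984, -0.176, -0.008, -0.508], [-0.123, -0.651, -0.749, 0.022], [0.127, 0.738, -0.663, 1.406], [0.0, 0.0, 0.0, 1.0]]
wrist [[275.2, 0.0, 252.8], [0.0, 275.2, 189.9], [0.0, 0.0, 1.0]] [[0.433, -0.901, -0.001, -0.651], [-0.865, -0.416, 0.28, -0.037], [-0.253, -0.121, -0.96, 0.378], [0.0, 0.0, 0.0, 1.0]]
```

View pics/scene0.png

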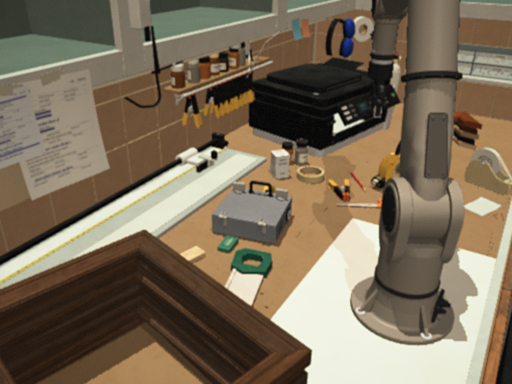

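View pics/side0.png

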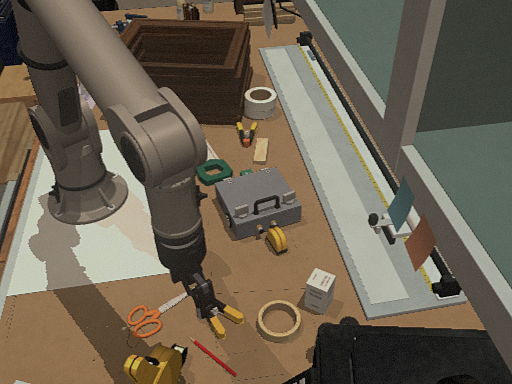

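The scene view has the grey box at about (253,217). The side view has it at about (258,203), with its handle at (266,205) and the tape measure just to its right at (277,238).

Run:
```python
import cv2,numpy as np
a=cv2.imread("pics/scene0.png")[170:250,200:300];b=cv2.imread("pics/side0.png")[155:255,205:305]
a=cv2.resize(a,None,fx=4,fy=4,interpolation=3);b=cv2.resize(b,None,fx=4,fy=4,interpolation=3)
o=np.zeros((400,800,3),np.uint8);o[:320,:400]=a;o[:,400:]=b
cv2.imwrite("pics/crop0.png",o)
```

```text
(no output)
```

View pics/crop0.png

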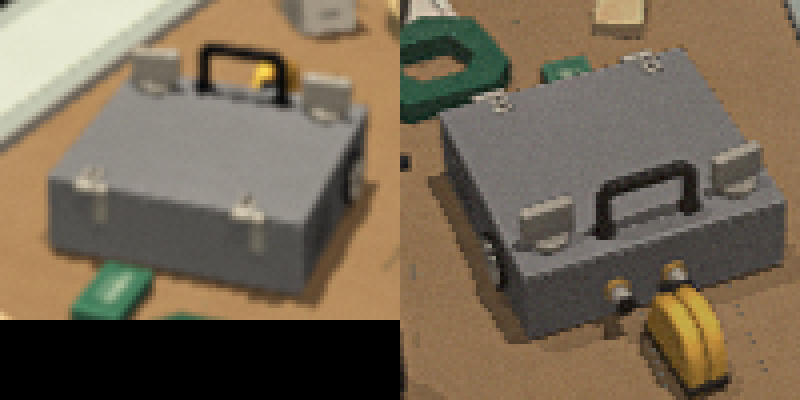

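The crops show both wings lying along the free edge (locked). In the right panel (side view) the cover corners are at (440,110), (685,48), (785,203) and (515,255). The bar ends are at (602,180) and (690,165), and the wing tops at (547,202) and (737,149). I'll triangulate these.

```bash
cat > h.py <<'E'
from bench import env
import cv2,numpy as np
from scipy.spatial.transform import Rotation as R
def P(n,c=None):
    c=c or env.calibration(n);return np.array(c["intrinsics"])@np.array(c["camera_from_world"])[:3]
def tri(p1,u1,p2,u2):
    x=cv2.triangulatePoints(p1,p2,np.array(u1,float).reshape(2,1),np.array(u2,float).reshape(2,1));return (x[:3]/x[3]).ravel()
def plane(p,u,z):
    A=np.c_[p[:,:2],-np.array([*u,1.])];return np.r_[np.linalg.solve(A,-(p[:,2]*z+p[:,3]))[:2],z]
def pix(p,x):
    q=p@np.r_[x,1];return q[:2]/q[2]
def tcp():
    s=env.get_state();q=s["ee_rot"];return np.array(s["position"]),R.from_quat([*q[1:],q[0]])
def boxT(c,yaw):
    return lambda v: np.r_[c,0]+R.from_euler("z",yaw).apply(v)
E
python3 - <<'E'
from h import *
a,b=P("scene"),P("side")
S=lambda x,y:(200+x/4-.4,170+y/4-.4); D=lambda x,y:(205+(x-400)/4-.4,155+y/4-.4)
np.set_printoptions(precision=4,suppress=True)
for n,u,v in[("hn",(305,222),(440,112)),("hf",(50,180),(685,48)),("fn",(368,103),(515,253)),("bar",(245,48),(646,172)),("wn",(328,74),(547,200)),("wf",(157,50),(737,148))]:
    print(n,tri(a,S(*u),b,D(*v)))
c={k:plane(b,D(*v),.062)[:2] for k,v in dict(hn=(440,112),hf=(685,48),ff=(785,203),fn=(515,253)).items()}
m=np.mean(list(c.values()),0);d=c["hf"]-c["hn"]+c["ff"]-c["fn"];e=c["hn"]-c["fn"]+c["hf"]-c["ff"]
print(m,np.arctan2(d[1],d[0]),np.arctan2(-e[0],e[1]),np.linalg.norm(d)/2,np.linalg.norm(e)/2)
for t in[(246,-64)]: pass
s=env.calibration("wrist");C=np.array(s["camera_from_world"]);p,r=tcp()
cw=-C[:3,:3].T@C[:3,3];print("cam in tool",r.inv().apply(cw-p),r.inv().as_matrix()@C[:3,:3].T, r.as_matrix())
# tape
print(plane(b,D(690,390),0),plane(b,D(725,385),0),plane(b,D(650,330),0))
E
```

```text
hn [ 0.3602 -0.0786  0.0603]
hf [ 0.5396 -0.0391  0.0575]
fn [ 0.3927 -0.2348  0.0698]
bar [ 0.4819 -0.2096  0.1015]
wn [ 0.4169 -0.2166  0.0948]
wf [ 0.5454 -0.1885  0.0923]
[ 0.4669 -0.1409] 0.13996879961841996 0.20679799206415408 0.1815249862804645 0.16189095627596248
cam in tool [ 0.0699  0.0011 -0.1429] [[-0.0001 -0.96   -0.2799]
 [ 1.     -0.0004  0.0009]
 [-0.001  -0.2799  0.96  ]] [[ 0.9013  0.4331 -0.0008]
 [ 0.4331 -0.9013  0.0014]
 [-0.0001 -0.0017 -1.    ]]
[ 0.492  -0.3071  0.    ] [ 0.5147 -0.3071  0.    ] [ 0.4763 -0.2516  0.    ]
```

Box: centre about (0.468, -0.141), yaw about 0.21. I'll move over the near fastener for a close look.

```bash
cat >> h.py <<'E'
def go(p,yaw,tilt=0.):
    """row to reach TCP p, tool down with tool x at yaw"""
    q,r=tcp();t=R.from_euler("z",yaw)*R.from_euler("x",np.pi)
    d=r.inv().apply(np.array(p)-q);w=(r.inv()*t).as_rotvec();print("row",np.round(d,4),"rot",np.round(w,3))
E
python3 -m jog '[{"dx":0.137,"dy":-0.136,"rz":0.12},{"dx":0.275,"dy":-0.272,"dz":0.03,"rz":0.238},{"dx":0.275,"dy":-0.272,"dz":0.03,"rz":0.238},{"dx":0.275,"dy":-0.272,"dz":0.03,"rz":0.238},{"dx":0.275,"dy":-0.272,"dz":0.03,"rz":0.238}]'
python3 - <<'E'
from h import *
go([.41,-.22,.20],.21)
E
```

```text
row [ 0.2743 -0.2735  0.0308] rot [-0.002  0.     0.238]schema error: expected keys dx, dy, dz, rx, ry, rz
```

```bash
python3 -m jog '[{"dx":0.275,"dy":-0.272,"dz":0.03,"rx":0,"ry":0,"rz":0.238},{"dx":0.275,"dy":-0.272,"dz":0.03,"rx":0,"ry":0,"rz":0.238},{"dx":0.275,"dy":-0.272,"dz":0.03,"rx":0,"ry":0,"rz":0.238},{"dx":0.275,"dy":-0.272,"dz":0.03,"rx":0,"ry":0,"rz":0.238},{"dx":0.275,"dy":-0.272,"dz":0.03,"rx":0,"ry":0,"rz":0.238}]'
python3 - <<'E'
from h import *
go([.41,-.22,.20],.21)
E
```

```text
clock: 0.52
position: [0.3514, -0.3881, 0.2146]
ee_rot: [-0.0, 0.995, 0.105, -0.0]
ft_force: [1.3, -0.2, 0.2]
finger_gap: 0.0856
gripper_force: 0.0
row [ 0.0923 -0.1523  0.0147] rot [-0.  0. -0.]
```

```bash
python3 -m jog '[{"dx":0.09,"dy":-0.15,"dz":0.015,"rx":0,"ry":0,"rz":0},{"dx":0.09,"dy":-0.15,"dz":0.015,"rx":0,"ry":0,"rz":0},{"dx":0.09,"dy":-0.15,"dz":0.015,"rx":0,"ry":0,"rz":0},{"dx":0.09,"dy":-0.15,"dz":0.015,"rx":0,"ry":0,"rz":0},{"dx":0.09,"dy":-0.15,"dz":0.015,"rx":0,"ry":0,"rz":0}]' 0.05
python3 - <<'E'
from h import *
go([.41,-.22,.20],.21)
c=env.calibration("wrist");w=env.get_image("wrist");cv2.imwrite("pics/w1.png",w)
p=P("wrist",c);np.save("P1.npy",p)
b=boxT([.468,-.141],.21)
for v in[(-.092,-.0875,.062),(-.066,-.0615,.093),(.066,-.0615,.093),(-.025,-.0685,.098),(.025,-.0685,.098)]:print(v,pix(p,b(v)))
E
```

```text
clock: 0.93
position: [0.4099, -0.2172, 0.1995]
ee_rot: [-0.002, 0.994, 0.11, 0.0]
ft_force: [-1.0, 0.3, 0.2]
finger_gap: 0.0502
gripper_force: 0.0
row [-0.0005  0.0027 -0.0005] rot [-0.004 -0.001  0.01 ]
(-0.092, -0.0875, 0.062) [274.98767504 197.18476371]
(-0.066, -0.0615, 0.093) [250.56696332 180.51512385]
(0.066, -0.0615, 0.093) [251.8017211   20.78363288]
(-0.025, -0.0685, 0.098) [258.8471709  136.62778377]
(0.025, -0.0685, 0.098) [259.8099113   75.19690694]
```

View pics/w1.png

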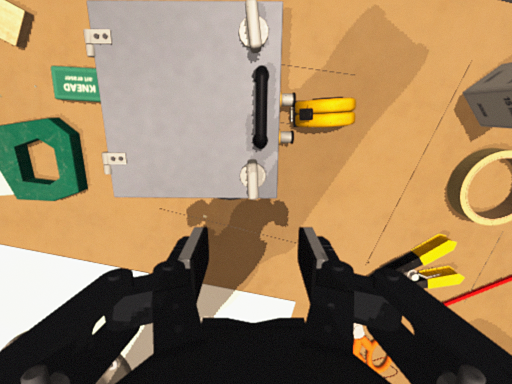

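The wrist view shows the near wing's top at about (252,180) and the far wing's at about (253,22). The handle bar runs (261,70)–(260,145), and the tape measure is well right of the free edge. My estimate holds to within 1–2 px.

Run:
```python
from h import *
p=np.load("P1.npy")
n=plane(p,(252,179),.093);f=plane(p,(253,22),.093);k=plane(p,(278,197),.062)
h1=plane(p,(261,72),.103);h2=plane(p,(260.5,143),.103)
print(n,f,np.arctan2(*(f-n)[[1,0]]),np.linalg.norm(f-n),k,(h1+h2)/2,np.arctan2(*(h1-h2)[[1,0]]))
m=(n+f)/2;print("c",m[:2]+.0615*np.array([-np.sin(.21),np.cos(.21)]))
go([n[0],n[1],.10],.21);go([n[0],n[1],.074],.21)
```

```text
[ 0.41798731 -0.21589818  0.093     ] [ 0.54473763 -0.18851594  0.093     ] 0.2127632261942612 0.12967432469921064 [ 0.3971676  -0.24884944  0.062     ] [ 0.48098983 -0.20941155  0.103     ] 0.22047371617603984
c [ 0.46854219 -0.14205816]
row [ 0.0087 -0.0006  0.0996] rot [-0.003 -0.     0.01 ]
row [ 0.0087 -0.0006  0.1256] rot [-0.003 -0.     0.01 ]
```

```bash
python3 -m jog '[{"dx":0.0085,"dy":-0.0005,"dz":0.04,"rx":0,"ry":0,"rz":0.005},{"dx":0.0085,"dy":-0.0005,"dz":0.08,"rx":0,"ry":0,"rz":0.005},{"dx":0.0085,"dy":-0.0005,"dz":0.11,"rx":0,"ry":0,"rz":0.005},{"dx":0.0085,"dy":-0.0005,"dz":0.125,"rx":0,"ry":0,"rz":0.005},{"dx":0.0085,"dy":-0.0005,"dz":0.125,"rx":0,"ry":0,"rz":0.005}]' 0.04
python3 -m jog '[{"dx":0,"dy":0,"dz":0,"rx":0,"ry":0,"rz":0},{"dx":0,"dy":0,"dz":0,"rx":0,"ry":0,"rz":0},{"dx":0,"dy":0,"dz":0,"rx":0,"ry":0,"rz":0},{"dx":0,"dy":0,"dz":0,"rx":0,"ry":0,"rz":0},{"dx":0,"dy":0,"dz":0,"rx":0,"ry":0,"rz":0}]' 0.0
```

```text
clock: 1.4
position: [0.4127, -0.2223, 0.0715]
ee_rot: [-0.002, 0.995, 0.102, -0.004]
ft_force: [0.3, 0.2, 0.4]
finger_gap: 0.0402
gripper_force: 0.0
clock: 1.82
position: [0.4146, -0.2159, 0.0757]
ee_rot: [-0.005, 0.995, 0.104, -0.002]
ft_force: [-4.8, 15.6, 5.2]
finger_gap: 0.0087
gripper_force: 59.3
```

```bash
python3 -m jog '[{"dx":0.002,"dy":-0.003,"dz":0,"rx":0,"ry":0,"rz":0},{"dx":0.002,"dy":-0.004,"dz":0,"rx":0,"ry":0,"rz":0}]'
python3 - <<'E'
from h import *
go([.418,-.2159,.0745],.215);s=env.get_state();print(s["ft_force"],s["wrist_torque"])
E
```

```text
clock: 1.98
position: [0.4146, -0.2156, 0.0758]
ee_rot: [-0.002, 0.995, 0.103, -0.003]
ft_force: [-5.9, 5.5, 1.6]
finger_gap: 0.0084
gripper_force: 59.0
row [0.0032 0.001  0.0013] rot [-0.005  0.005 -0.008]
[-5.91414802  5.47836022  1.55270214] [1.07080032 1.18671013 0.17824991]
```

```bash
python3 -m jog '[{"dx":0,"dy":-0.002,"dz":0,"rx":0,"ry":0,"rz":-0.12},{"dx":0,"dy":-0.002,"dz":0,"rx":0,"ry":0,"rz":-0.24},{"dx":0,"dy":-0.002,"dz":0,"rx":0,"ry":0,"rz":-0.36},{"dx":0,"dy":-0.002,"dz":0,"rx":0,"ry":0,"rz":-0.48},{"dx":0,"dy":-0.002,"dz":0,"rx":0,"ry":0,"rz":-0.6}]'
python3 - <<'E'
from h import *
q,r=tcp();s=env.get_state();print(s["ft_force"],s["wrist_torque"],r.as_euler("zyx")[0])
E
```

```text
clock: 2.4
position: [0.415, -0.2162, 0.0758]
ee_rot: [-0.001, 0.919, 0.394, -0.001]
ft_force: [-3.9, 2.6, -2.3]
finger_gap: 0.0085
gripper_force: 58.6
[-3.93738482  2.56179879 -2.32686754] [ 0.37569644  0.77429159 -0.05425783] -0.8096379412528114
```

```bash
python3 -m jog '[{"dx":0,"dy":0,"dz":0,"rx":0,"ry":0,"rz":-0.12},{"dx":0,"dy":0,"dz":0,"rx":0,"ry":0,"rz":-0.24},{"dx":0,"dy":0,"dz":0,"rx":0,"ry":0,"rz":-0.36},{"dx":0,"dy":0,"dz":0,"rx":0,"ry":0,"rz":-0.48},{"dx":0,"dy":0,"dz":0,"rx":0,"ry":0,"rz":-0.6}]'
python3 -m jog '[{"dx":0,"dy":0,"dz":0,"rx":0,"ry":0,"rz":-0.12},{"dx":0,"dy":0,"dz":0,"rx":0,"ry":0,"rz":-0.24},{"dx":0,"dy":0,"dz":0,"rx":0,"ry":0,"rz":-0.33},{"dx":0,"dy":0,"dz":0,"rx":0,"ry":0,"rz":-0.35},{"dx":0,"dy":0,"dz":0,"rx":0,"ry":0,"rz":-0.35}]'
python3 - <<'E'
from h import *
q,r=tcp();s=env.get_state();print(s["ft_force"],s["wrist_torque"],r.as_euler("zyx")[0]);np.set_printoptions(precision=3,suppress=True);print(s["joint_positions"])
E
```

```text
clock: 2.82
position: [0.4157, -0.2165, 0.0758]
ee_rot: [-0.001, 0.762, 0.648, -0.001]
ft_force: [-2.0, 2.0, -4.6]
finger_gap: 0.0084
gripper_force: 58.4
clock: 3.23
position: [0.4161, -0.2165, 0.0758]
ee_rot: [-0.001, 0.64, 0.769, -0.001]
ft_force: [-3.8, 1.7, -0.2]
finger_gap: 0.0086
gripper_force: 59.0
[-3.80881583  1.72636588 -0.22615175] [0.44624425 0.74928299 0.08817994] -1.753026981265061
[ 0.763  0.293 -0.43   2.104  0.173  0.779  0.407]
```

```bash
python3 -m jog '[{"dx":0,"dy":0,"dz":0,"rx":0,"ry":0,"rz":0},{"dx":0,"dy":0,"dz":0,"rx":0,"ry":0,"rz":0},{"dx":0,"dy":0,"dz":-0.02,"rx":0,"ry":0,"rz":0},{"dx":0,"dy":0,"dz":-0.06,"rx":0,"ry":0,"rz":0},{"dx":0,"dy":0,"dz":-0.07,"rx":0,"ry":0,"rz":0}]' 0.026
python3 - <<'E'
from h import *
go([.5447,-.1885,.145],.215)
E
```

```text
clock: 3.65
position: [0.4214, -0.218, 0.1506]
ee_rot: [0.005, 0.639, 0.769, 0.001]
ft_force: [0.7, -0.3, 0.4]
finger_gap: 0.0262
gripper_force: 0.0
row [0.0066 0.1265 0.0067] rot [ 1.200e-02 -1.000e-03  1.539e+00]
```

```bash
python3 -m jog '[{"dx":0.0,"dy":0.03,"dz":0,"rx":0,"ry":0,"rz":0.12},{"dx":0.003,"dy":0.06,"dz":0,"rx":0,"ry":0,"rz":0.24},{"dx":0.005,"dy":0.09,"dz":0.005,"rx":0,"ry":0,"rz":0.36},{"dx":0.006,"dy":0.11,"dz":0.006,"rx":0,"ry":0,"rz":0.48},{"dx":0.0066,"dy":0.1265,"dz":0.0067,"rx":0,"ry":0,"rz":0.6}]'
python3 -m jog '[{"dx":0,"dy":0,"dz":0,"rx":0,"ry":0,"rz":0.12},{"dx":0,"dy":0,"dz":0,"rx":0,"ry":0,"rz":0.24},{"dx":0,"dy":0,"dz":0,"rx":0,"ry":0,"rz":0.36},{"dx":0,"dy":0,"dz":0,"rx":0,"ry":0,"rz":0.48},{"dx":0,"dy":0,"dz":0,"rx":0,"ry":0,"rz":0.6}]' 0.04
python3 -m jog '[{"dx":0,"dy":0,"dz":0,"rx":0,"ry":0,"rz":0.12},{"dx":0,"dy":0,"dz":0,"rx":0,"ry":0,"rz":0.24},{"dx":0,"dy":0,"dz":0,"rx":0,"ry":0,"rz":0.335},{"dx":0,"dy":0,"dz":0,"rx":0,"ry":0,"rz":0.335},{"dx":0,"dy":0,"dz":0,"rx":0,"ry":0,"rz":0.335}]'
python3 - <<'E'
from h import *
go([.5447,-.1885,.0745],.215)
c=env.calibration("wrist");w=env.get_image("wrist");cv2.imwrite("pics/w2.png",w)
p=P("wrist",c);np.save("P2.npy",p)
print(pix(p,[.5447,-.1885,.093]),pix(p,[.418,-.216,.093]))
E
```

```text
clock: 4.07
position: [0.5437, -0.1861, 0.1395]
ee_rot: [0.001, 0.839, 0.544, 0.002]
ft_force: [-0.1, -1.4, -0.4]
finger_gap: 0.0259
gripper_force: 0.0
clock: 4.48
position: [0.5419, -0.1872, 0.1396]
ee_rot: [0.001, 0.963, 0.271, 0.002]
ft_force: [-0.3, 0.6, 0.4]
finger_gap: 0.0398
gripper_force: 0.0
clock: 4.9
position: [0.5413, -0.1869, 0.1393]
ee_rot: [0.001, 0.994, 0.111, 0.001]
ft_force: [0.4, -0.6, -0.5]
finger_gap: 0.0401
gripper_force: 0.0
row [0.0028 0.0021 0.0648] rot [ 0.002 -0.002  0.007]
[253.67981202 205.98559614] [252.29885457 348.37909295]
```

View pics/w2.png

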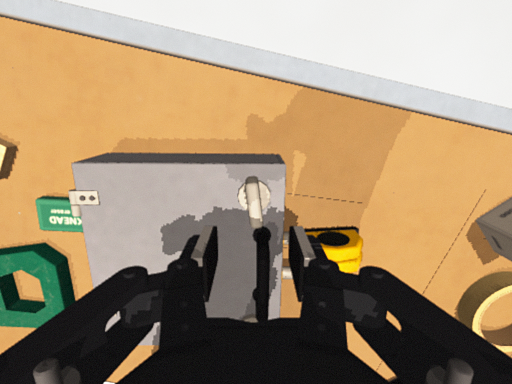

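The wrist view shows the far wing at (251,178)–(256,225), centred about (254,205), which matches the prediction. I'll descend and grip.

```bash
python3 -m jog '[{"dx":0.003,"dy":0.002,"dz":0.03,"rx":0,"ry":0,"rz":0},{"dx":0.003,"dy":0.002,"dz":0.055,"rx":0,"ry":0,"rz":0},{"dx":0.003,"dy":0.002,"dz":0.064,"rx":0,"ry":0,"rz":0},{"dx":0.003,"dy":0.002,"dz":0.064,"rx":0,"ry":0,"rz":0}]' 0.04
python3 - <<'E'
from h import *
go([.5447,-.1885,.0745],.215)
E
python3 -m jog '[{"dx":0,"dy":0,"dz":0,"rx":0,"ry":0,"rz":0},{"dx":0,"dy":0,"dz":0,"rx":0,"ry":0,"rz":0},{"dx":0,"dy":0,"dz":0,"rx":0,"ry":0,"rz":0},{"dx":0,"dy":0,"dz":0,"rx":0,"ry":0,"rz":0},{"dx":0,"dy":0,"dz":0,"rx":0,"ry":0,"rz":0}]' 0.0
```

```text
clock: 5.28
position: [0.5417, -0.1875, 0.0722]
ee_rot: [-0.001, 0.994, 0.11, -0.002]
ft_force: [0.5, 0.3, -0.1]
finger_gap: 0.0401
gripper_force: 0.0
row [ 0.0027  0.0016 -0.0023] rot [-0.002  0.004  0.006]
clock: 5.7
position: [0.5449, -0.1872, 0.0761]
ee_rot: [0.0, 0.994, 0.11, 0.001]
ft_force: [-0.9, 3.0, 7.0]
finger_gap: 0.0083
gripper_force: 60.8
```

Gripped with little side force. Turning.

```bash
python3 -m jog '[{"dx":0,"dy":-0.001,"dz":-0.001,"rx":0,"ry":0,"rz":-0.12},{"dx":0,"dy":-0.001,"dz":-0.001,"rx":0,"ry":0,"rz":-0.24},{"dx":0,"dy":-0.001,"dz":-0.001,"rx":0,"ry":0,"rz":-0.36},{"dx":0,"dy":-0.001,"dz":-0.001,"rx":0,"ry":0,"rz":-0.48},{"dx":0,"dy":-0.001,"dz":-0.001,"rx":0,"ry":0,"rz":-0.6}]'
python3 -m jog '[{"dx":0,"dy":0,"dz":0,"rx":0,"ry":0,"rz":-0.12},{"dx":0,"dy":0,"dz":0,"rx":0,"ry":0,"rz":-0.24},{"dx":0,"dy":0,"dz":0,"rx":0,"ry":0,"rz":-0.36},{"dx":0,"dy":0,"dz":0,"rx":0,"ry":0,"rz":-0.48},{"dx":0,"dy":0,"dz":0,"rx":0,"ry":0,"rz":-0.6}]'
python3 -m jog '[{"dx":0,"dy":0,"dz":0,"rx":0,"ry":0,"rz":-0.12},{"dx":0,"dy":0,"dz":0,"rx":0,"ry":0,"rz":-0.24},{"dx":0,"dy":0,"dz":0,"rx":0,"ry":0,"rz":-0.33},{"dx":0,"dy":0,"dz":0,"rx":0,"ry":0,"rz":-0.36},{"dx":0,"dy":0,"dz":0,"rx":0,"ry":0,"rz":-0.36}]'
python3 - <<'E'
from h import *
q,r=tcp();s=env.get_state();print(s["ft_force"],s["wrist_torque"],r.as_euler("zyx")[0])
E
```

```text
clock: 6.12
position: [0.5449, -0.187, 0.0763]
ee_rot: [0.001, 0.916, 0.401, 0.002]
ft_force: [1.8, 1.3, -0.0]
finger_gap: 0.0084
gripper_force: 59.9
clock: 6.53
position: [0.5447, -0.187, 0.0762]
ee_rot: [0.001, 0.757, 0.654, 0.001]
ft_force: [1.6, 1.3, -0.2]
finger_gap: 0.0083
gripper_force: 59.9
clock: 6.95
position: [0.5447, -0.187, 0.0762]
ee_rot: [0.001, 0.629, 0.777, 0.001]
ft_force: [1.3, 1.9, 1.4]
finger_gap: 0.0085
gripper_force: 60.1
[1.33194598 1.91338083 1.41205745] [ 0.47293285 -0.36498133  0.05463342] -1.7801522739011224
```

```bash
python3 -m jog '[{"dx":0,"dy":0,"dz":0,"rx":0,"ry":0,"rz":0},{"dx":0,"dy":0,"dz":0,"rx":0,"ry":0,"rz":0},{"dx":0,"dy":0,"dz":-0.02,"rx":0,"ry":0,"rz":0},{"dx":0,"dy":0,"dz":-0.06,"rx":0,"ry":0,"rz":0},{"dx":0,"dy":0,"dz":-0.07,"rx":0,"ry":0,"rz":0}]' 0.026
python3 - <<'E'
from h import *
go([.482,-.209,.15],.215)
E
```

```text
clock: 7.37
position: [0.5458, -0.1881, 0.15]
ee_rot: [0.003, 0.63, 0.777, 0.001]
ft_force: [1.7, 0.6, 0.7]
finger_gap: 0.026
gripper_force: 0.0
row [-0.0072 -0.0667 -0.0003] rot [ 8.000e-03 -1.000e-03  1.564e+00]
```

```bash
python3 -m jog '[{"dx":-0.007,"dy":-0.03,"dz":0,"rx":0,"ry":0,"rz":0.12},{"dx":-0.007,"dy":-0.06,"dz":0,"rx":0,"ry":0,"rz":0.24},{"dx":-0.007,"dy":-0.067,"dz":0,"rx":0,"ry":0,"rz":0.36},{"dx":-0.007,"dy":-0.067,"dz":0,"rx":0,"ry":0,"rz":0.48},{"dx":-0.007,"dy":-0.067,"dz":0,"rx":0,"ry":0,"rz":0.6}]'
python3 -m jog '[{"dx":0,"dy":0,"dz":0,"rx":0,"ry":0,"rz":0.12},{"dx":0,"dy":0,"dz":0,"rx":0,"ry":0,"rz":0.24},{"dx":0,"dy":0,"dz":0,"rx":0,"ry":0,"rz":0.36},{"dx":0,"dy":0,"dz":0,"rx":0,"ry":0,"rz":0.48},{"dx":0,"dy":0,"dz":0,"rx":0,"ry":0,"rz":0.6}]' 0.06
python3 -m jog '[{"dx":0,"dy":0,"dz":0,"rx":0,"ry":0,"rz":0.12},{"dx":0,"dy":0,"dz":0,"rx":0,"ry":0,"rz":0.24},{"dx":0,"dy":0,"dz":0,"rx":0,"ry":0,"rz":0.364},{"dx":0,"dy":0,"dz":0,"rx":0,"ry":0,"rz":0.364},{"dx":0,"dy":0,"dz":0,"rx":0,"ry":0,"rz":0.364}]'
python3 - <<'E'
from h import *
go([.482,-.209,.079],.215)
c=env.calibration("wrist");w=env.get_image("wrist");cv2.imwrite("pics/w3.png",w)
p=P("wrist",c);np.save("P3.npy",p);b=boxT([.4685,-.142],.215)
for v in[(-.025,-.0685,.103),(.025,-.0685,.103)]:print(pix(p,b(v)))
E
```

```text
clock: 7.78
position: [0.4779, -0.209, 0.1457]
ee_rot: [0.001, 0.833, 0.553, -0.001]
ft_force: [-0.5, -0.4, 0.3]
finger_gap: 0.0258
gripper_force: 0.0
clock: 8.2
position: [0.4788, -0.2084, 0.1455]
ee_rot: [0.0, 0.959, 0.283, -0.0]
ft_force: [0.6, -0.2, -0.3]
finger_gap: 0.0599
gripper_force: 0.0
clock: 8.62
position: [0.479, -0.2081, 0.1455]
ee_rot: [0.0, 0.994, 0.109, -0.0]
ft_force: [0.1, -0.2, 0.5]
finger_gap: 0.0597
gripper_force: 0.0
row [0.0028 0.0015 0.0665] rot [0.001 0.    0.004]
[252.87757066 238.31659912]
[253.13106762 172.2680538 ]
```

View pics/w3.png

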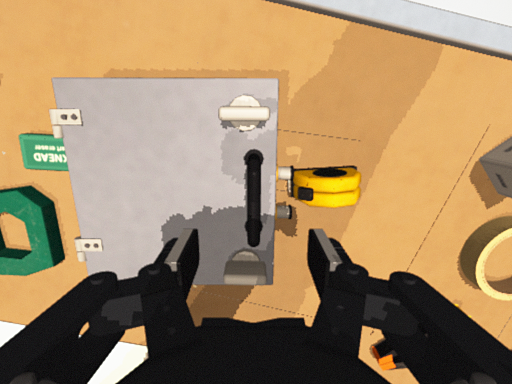

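Both wings are now square to the edge (unlocked). The bar spans (254,155)–(253,240), centred as predicted. I'll descend and grip it.

```bash
python3 -m jog '[{"dx":0.003,"dy":0.001,"dz":0.03,"rx":0,"ry":0,"rz":0},{"dx":0.003,"dy":0.001,"dz":0.055,"rx":0,"ry":0,"rz":0},{"dx":0.003,"dy":0.001,"dz":0.066,"rx":0,"ry":0,"rz":0},{"dx":0.003,"dy":0.001,"dz":0.066,"rx":0,"ry":0,"rz":0}]' 0.04
python3 -m jog '[{"dx":0,"dy":0,"dz":0,"rx":0,"ry":0,"rz":0},{"dx":0,"dy":0,"dz":0,"rx":0,"ry":0,"rz":0},{"dx":0,"dy":0,"dz":0,"rx":0,"ry":0,"rz":0},{"dx":0,"dy":0,"dz":0,"rx":0,"ry":0,"rz":0},{"dx":0,"dy":0,"dz":0,"rx":0,"ry":0,"rz":0}]' 0.0
python3 - <<'E'
from h import *
# arc rows: grasp point on bar; start bar (r=.156,h=.040), tool y = -box y
q,r=tcp();print(r.as_euler("zyx"))
for a in np.arange(0,1.81,.1):
    y=.156*np.cos(a)-.040*np.sin(a)-.156; z=.156*np.sin(a)+.040*np.cos(a)-.040
    print(round(a,2),"dy",round(y,4),"dz",round(-z,4))
E
```

```text
clock: 9.0
position: [0.48, -0.2074, 0.0769]
ee_rot: [-0.001, 0.994, 0.108, -0.003]
ft_force: [-0.6, -0.7, -0.3]
finger_gap: 0.0401
gripper_force: 0.0
clock: 9.42
position: [0.4834, -0.2077, 0.081]
ee_rot: [0.0, 0.994, 0.108, 0.001]
ft_force: [-1.9, 3.0, 6.1]
finger_gap: 0.0076
gripper_force: 58.8
[-2.16137521e-01  2.02937734e-03  3.14129516e+00]
0.0 dy 0.0 dz -0.0
0.1 dy -0.0048 dz -0.0154
0.2 dy -0.0111 dz -0.0302
0.3 dy -0.0188 dz -0.0443
0.4 dy -0.0279 dz -0.0576
0.5 dy -0.0383 dz -0.0699
0.6 dy -0.0498 dz -0.0811
0.7 dy -0.0625 dz -0.0911
0.8 dy -0.076 dz -0.0998
0.9 dy -0.0904 dz -0.1071
1.0 dy -0.1054 dz -0.1129
1.1 dy -0.1209 dz -0.1172
1.2 dy -0.1368 dz -0.1199
1.3 dy -0.1528 dz -0.121
1.4 dy -0.1689 dz -0.1205
1.5 dy -0.1849 dz -0.1184
1.6 dy -0.2005 dz -0.1148
1.7 dy -0.2158 dz -0.1095
1.8 dy -0.2304 dz -0.1028
```

```bash
python3 -m jog '[{"dx":0,"dy":-0.005,"dz":-0.015,"rx":0,"ry":0,"rz":0},{"dx":0,"dy":-0.011,"dz":-0.030,"rx":0,"ry":0,"rz":0},{"dx":0,"dy":-0.019,"dz":-0.044,"rx":0,"ry":0,"rz":0},{"dx":0,"dy":-0.028,"dz":-0.058,"rx":0,"ry":0,"rz":0},{"dx":0,"dy":-0.038,"dz":-0.070,"rx":0,"ry":0,"rz":0}]'
python3 - <<'E'
from h import *
s=env.get_state();print(s["ft_force"],s["wrist_torque"],s["position"])
q,r=tcp();q0=np.array([.4834,-.2077,.081]);print(np.round(R.from_euler("z",-.215).apply(q-q0),4),r.as_euler("zyx"))
E
```

```text
clock: 9.83
position: [0.4756, -0.1723, 0.1507]
ee_rot: [0.002, 0.994, 0.108, 0.002]
ft_force: [4.6, -1.6, -6.4]
finger_gap: 0.0078
gripper_force: 58.2
[ 4.5946087  -1.63940047 -6.41160884] [-0.84019082 -1.00913803 -0.01836664] [ 0.47562656 -0.17234041  0.15065247]
[-0.0001  0.0362  0.0697] [-0.21545602  0.00420521  3.13858072]
```

```bash
python3 -m jog '[{"dx":0,"dy":-0.0115,"dz":-0.011,"rx":0,"ry":0,"rz":0},{"dx":0,"dy":-0.024,"dz":-0.021,"rx":0,"ry":0,"rz":0},{"dx":0,"dy":-0.038,"dz":-0.030,"rx":0,"ry":0,"rz":0},{"dx":0,"dy":-0.052,"dz":-0.037,"rx":0,"ry":0,"rz":0},{"dx":0,"dy":-0.067,"dz":-0.043,"rx":0,"ry":0,"rz":0}]'
python3 - <<'E'
from h import *
s=env.get_state();print(s["ft_force"],s["wrist_torque"],s["position"])
q,r=tcp();q0=np.array([.4834,-.2077,.081]);print(np.round(R.from_euler("z",-.215).apply(q-q0),4),r.as_euler("zyx"))
E
```

```text
clock: 10.25
position: [0.4622, -0.1102, 0.196]
ee_rot: [0.005, 0.994, 0.107, 0.003]
ft_force: [0.6, -11.2, 11.9]
finger_gap: 0.0076
gripper_force: 58.7
[  0.57433209 -11.22773995  11.87609957] [-2.4380703  -0.17210828 -0.04919304] [ 0.46221166 -0.1101539   0.19601975]
[1.00e-04 9.98e-02 1.15e-01] [-0.21363841  0.00741123  3.13265875]
```

```bash
python3 -m jog '[{"dx":0,"dy":-0.0135,"dz":-0.004,"rx":-0.1,"ry":0,"rz":0},{"dx":0,"dy":-0.0275,"dz":-0.007,"rx":-0.2,"ry":0,"rz":0},{"dx":0,"dy":-0.042,"dz":-0.009,"rx":-0.3,"ry":0,"rz":0},{"dx":0,"dy":-0.056,"dz":-0.009,"rx":-0.4,"ry":0,"rz":0},{"dx":0,"dy":-0.0705,"dz":-0.008,"rx":-0.5,"ry":0,"rz":0}]'
python3 - <<'E'
from h import *
s=env.get_state();print(s["ft_force"],s["wrist_torque"],s["position"])
q,r=tcp();q0=np.array([.4834,-.2077,.100]);g=q-r.as_matrix()[:,2]*.019;d=R.from_euler("z",-.215).apply(g-q0);print(np.round(d,4),r.as_euler("zyx"))
y=.156-d[1];z=.040+d[2];print("cover",np.arctan2(z,y)-np.arctan2(.04,.156),np.hypot(y,z))
E
```

```text
clock: 10.67
position: [0.4467, -0.0384, 0.2063]
ee_rot: [0.252, 0.962, 0.102, 0.031]
ft_force: [-2.8, -4.2, 4.9]
finger_gap: 0.0074
gripper_force: 61.4
[-2.82885532 -4.16483729  4.85005764] [-0.73753652  0.81129535 -0.45189838] [ 0.44669968 -0.03844161  0.20633817]
[1.000e-04 1.825e-01 1.229e-01] [-0.18272782  0.11126508  2.63894042]
cover 1.48124370800982 0.165031264464527
```

```bash
python3 -m jog '[{"dx":0,"dy":-0.01,"dz":-0.003,"rx":0,"ry":0,"rz":0},{"dx":0,"dy":-0.02,"dz":-0.005,"rx":0,"ry":0,"rz":0},{"dx":0,"dy":-0.0315,"dz":-0.007,"rx":0,"ry":0,"rz":0},{"dx":0,"dy":-0.0315,"dz":-0.007,"rx":0,"ry":0,"rz":0}]'
python3 - <<'E'
from h import *
s=env.get_state();print(s["ft_force"],s["wrist_torque"],s["position"])
q,r=tcp();q0=np.array([.4834,-.2077,.100]);g=q-r.as_matrix()[:,2]*.019;d=R.from_euler("z",-.215).apply(g-q0);print(np.round(d,4),r.as_euler("zyx"))
y=.156-d[1];z=.040+d[2];print("cover",np.arctan2(z,y)-np.arctan2(.04,.156),np.hypot(y,z))
E
```

```text
clock: 11.0
position: [0.4389, -0.003, 0.1951]
ee_rot: [0.247, 0.963, 0.106, 0.029]
ft_force: [-7.5, 8.5, 18.9]
finger_gap: 0.0076
gripper_force: 65.4
[-7.47603728  8.48690662 18.88262038] [ 0.041759    0.95631615 -0.64187524] [ 0.4389291  -0.00301738  0.19511782]
[1.000e-04 2.186e-01 1.118e-01] [-0.19119763  0.10818675  2.65000164]
cover 1.7110362812360034 0.16417576065325018
```

```bash
python3 -m jog '[{"dx":0,"dy":0,"dz":0,"rx":0,"ry":0,"rz":0},{"dx":0,"dy":0,"dz":0,"rx":0,"ry":0,"rz":0},{"dx":0,"dy":0,"dz":-0.02,"rx":0,"ry":0,"rz":0},{"dx":0,"dy":0,"dz":-0.06,"rx":0,"ry":0,"rz":0},{"dx":0,"dy":0,"dz":-0.10,"rx":0,"ry":0,"rz":0}]' 0.03
python3 - <<'E'
from h import *
s=env.get_state();print(s["ft_force"],s["position"],s["joint_positions"])
q,r=tcp();go([q[0],q[1],.33],.215)
b=boxT([.4685,-.142],.215);print(b([-.04,-.012,0]));go([*b([-.04,-.012,0])[:2],.30],.215)
E
```

```text
clock: 11.42
position: [0.4262, 0.0394, 0.2794]
ee_rot: [0.247, 0.963, 0.104, 0.024]
ft_force: [0.8, 0.1, -0.0]
finger_gap: 0.0303
gripper_force: 0.0
[ 0.8023923   0.10765968 -0.03807212] [0.42622795 0.03943522 0.2793846 ] [ 0.0592527   0.03093606 -0.63127365  1.98519254  0.49526938  1.35499608
 -2.09325827]
row [-0.0002  0.0243 -0.0444] rot [ 0.501  0.004 -0.001]
[ 0.43198111 -0.16225761  0.        ]
row [-0.0372  0.1838  0.0773] rot [ 0.501  0.004 -0.001]
```

```bash
python3 -m jog '[{"dx":0,"dy":0.005,"dz":-0.01,"rx":0.1,"ry":0,"rz":0},{"dx":0,"dy":0.01,"dz":-0.02,"rx":0.2,"ry":0,"rz":0},{"dx":0,"dy":0.015,"dz":-0.03,"rx":0.3,"ry":0,"rz":0},{"dx":0,"dy":0.02,"dz":-0.04,"rx":0.4,"ry":0,"rz":0},{"dx":0,"dy":0.024,"dz":-0.044,"rx":0.5,"ry":0.004,"rz":0}]' 0.0
python3 - <<'E'
from h import *
b=boxT([.4685,-.142],.215);go([*b([-.04,-.012,0])[:2],.25],.215)
E
```

```text
clock: 11.83
position: [0.4284, 0.0408, 0.3318]
ee_rot: [-0.002, 0.994, 0.108, 0.004]
ft_force: [-0.9, 0.1, -0.3]
finger_gap: 0.0
gripper_force: 0.0
row [-0.041   0.1994  0.0807] rot [-0.004 -0.008  0.002]
```

```bash
python3 -m jog '[{"dx":-0.01,"dy":0.04,"dz":0,"rx":0,"ry":0,"rz":0},{"dx":-0.02,"dy":0.08,"dz":0,"rx":0,"ry":0,"rz":0},{"dx":-0.03,"dy":0.12,"dz":0,"rx":0,"ry":0,"rz":0},{"dx":-0.04,"dy":0.16,"dz":0.01,"rx":0,"ry":0,"rz":0},{"dx":-0.04,"dy":0.195,"dz":0.03,"rx":-0.004,"ry":-0.008,"rz":0}]'
python3 -m jog '[{"dx":0,"dy":0.003,"dz":0.025,"rx":0,"ry":0,"rz":0},{"dx":0,"dy":0.003,"dz":0.05,"rx":0,"ry":0,"rz":0},{"dx":0,"dy":0.003,"dz":0.05,"rx":0,"ry":0,"rz":0}]'
python3 - <<'E'
from h import *
c=env.calibration("wrist");w=env.get_image("wrist");cv2.imwrite("pics/w4.png",w)
p=P("wrist",c);np.save("P4.npy",p);b=boxT([.4685,-.142],.215)
for x in(-.058,0,.058):print(pix(p,b((x,-.012,.04))),b((x,-.012,.04)))
E
```

```text
clock: 12.25
position: [0.43, -0.1627, 0.3014]
ee_rot: [0.004, 0.994, 0.106, -0.0]
ft_force: [0.8, 0.3, -0.6]
finger_gap: 0.0004
gripper_force: 0.0
clock: 12.5
position: [0.4273, -0.1617, 0.2445]
ee_rot: [0.0, 0.994, 0.107, -0.007]
ft_force: [-1.4, 1.2, -1.1]
finger_gap: -0.0001
gripper_force: 0.0
[252.88729758 174.85872104] [ 0.41439554 -0.16609787  0.04      ]
[252.85488978 129.14731302] [ 0.47106017 -0.15372372  0.04      ]
[252.81907234  78.62657641] [ 0.5277248  -0.14134957  0.04      ]
```

View pics/w4.png

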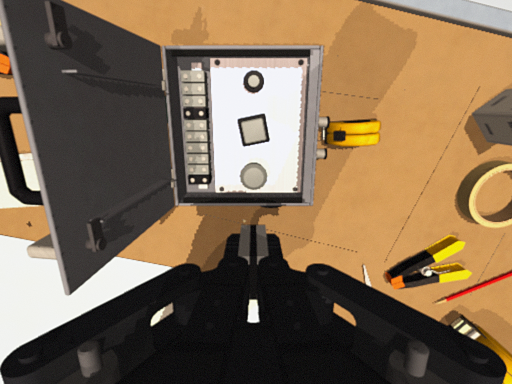

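The cover stands open. The mushroom key is nearest at (254,176), the square key is in the middle at (254,129) and the small round key is farthest at (254,82), all where predicted. I'll go above the square key.

Run:
```python
from h import *
p=np.load("P4.npy");print(plane(p,(254.2,129),.04),plane(p,(254,176),.046))
go([.471,-.1545,.07],.215)
```

```text
[ 0.47158685 -0.15530697  0.04      ] [ 0.41468474 -0.16748611  0.046     ]
row [0.0443 0.002  0.1766] rot [0.001 0.01  0.001]
```

```bash
python3 -m jog '[{"dx":0.02,"dy":0.002,"dz":0.03,"rx":0,"ry":0.005,"rz":0},{"dx":0.044,"dy":0.002,"dz":0.06,"rx":0,"ry":0.01,"rz":0},{"dx":0.044,"dy":0.002,"dz":0.1,"rx":0,"ry":0.01,"rz":0},{"dx":0.044,"dy":0.002,"dz":0.13,"rx":0,"ry":0.01,"rz":0},{"dx":0.044,"dy":0.002,"dz":0.15,"rx":0,"ry":0.01,"rz":0}]'
python3 -m jog '[{"dx":0,"dy":0,"dz":0.015,"rx":0,"ry":0,"rz":0},{"dx":0,"dy":0,"dz":0.015,"rx":0,"ry":0,"rz":0},{"dx":0,"dy":0,"dz":0.015,"rx":0,"ry":0,"rz":0}]'
python3 - <<'E'
from h import *
c=env.calibration("wrist");w=env.get_image("wrist");cv2.imwrite("pics/w5.png",w)
p=P("wrist",c);np.save("P5.npy",p)
print(pix(p,[.4713,-.155,.04]),pix(p,[.4147,-.1672,.046]),pix(p,[.5278,-.142,.035]))
go([.4713,-.155,.04],.215)
E
```

```text
clock: 12.97
position: [0.4741, -0.1541, 0.0979]
ee_rot: [0.001, 0.994, 0.109, 0.002]
ft_force: [-0.1, 0.2, 0.1]
finger_gap: -0.0001
gripper_force: 0.0
clock: 13.22
position: [0.4753, -0.1548, 0.0852]
ee_rot: [0.002, 0.994, 0.109, 0.004]
ft_force: [0.3, 0.6, -0.6]
finger_gap: 0.0002
gripper_force: 0.0
[249.48055072 215.67632923] [249.29548777 289.04368994] [248.51695305 134.61321275]
row [-0.0049 -0.0013  0.0459] rot [ 0.005 -0.008  0.002]
```

View pics/w5.png

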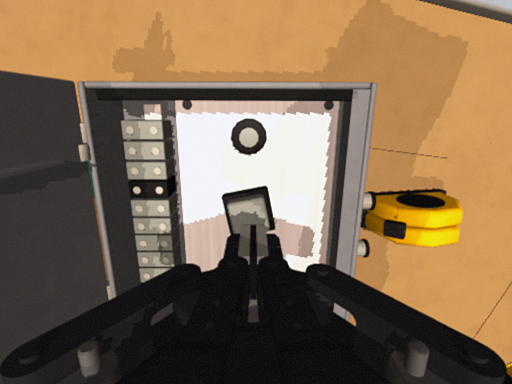

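The close view shows the square key centred near (249,214), against a predicted (249.5,216). I'll press it.

```bash
python3 -m jog '[{"dx":-0.004,"dy":-0.001,"dz":0.02,"rx":0,"ry":-0.006,"rz":0},{"dx":-0.004,"dy":-0.001,"dz":0.04,"rx":0,"ry":-0.006,"rz":0},{"dx":-0.004,"dy":-0.001,"dz":0.04,"rx":0,"ry":-0.006,"rz":0}]'
python3 -m jog '[{"dx":0,"dy":0,"dz":0.006,"rx":0,"ry":0,"rz":0},{"dx":0,"dy":0,"dz":0.011,"rx":0,"ry":0,"rz":0},{"dx":0,"dy":0,"dz":0.012,"rx":0,"ry":0,"rz":0},{"dx":0,"dy":0,"dz":0.012,"rx":0,"ry":0,"rz":0}]'
```

```text
clock: 13.52
position: [0.4697, -0.1547, 0.0435]
ee_rot: [0.002, 0.994, 0.108, -0.001]
ft_force: [-0.2, -0.4, 0.1]
finger_gap: 0.0002
gripper_force: 0.0
clock: 13.85
position: [0.4724, -0.1554, 0.0349]
ee_rot: [0.003, 0.994, 0.108, 0.001]
ft_force: [-4.2, 1.1, 12.6]
finger_gap: -0.0001
gripper_force: 6.7
```

12.6 N at z = 0.035 means it bottomed out. I'll let it up and move over the mushroom key.

```bash
python3 -m jog '[{"dx":0,"dy":0,"dz":0.001,"rx":0,"ry":0,"rz":0},{"dx":0,"dy":0,"dz":-0.02,"rx":0,"ry":0,"rz":0},{"dx":0,"dy":0,"dz":-0.04,"rx":0,"ry":0,"rz":0},{"dx":-0.02,"dy":0,"dz":-0.045,"rx":0,"ry":0,"rz":0},{"dx":-0.055,"dy":0,"dz":-0.045,"rx":0,"ry":0,"rz":0}]'
python3 -m jog '[{"dx":0,"dy":0,"dz":0,"rx":0,"ry":0,"rz":0},{"dx":0,"dy":0,"dz":0,"rx":0,"ry":0,"rz":0}]'
python3 - <<'E'
from h import *
go([.4147,-.1672,.046],.215)
E
```

```text
clock: 14.27
position: [0.4232, -0.1667, 0.0808]
ee_rot: [0.004, 0.994, 0.11, 0.006]
ft_force: [0.1, -1.6, 0.3]
finger_gap: -0.0002
gripper_force: 0.0
clock: 14.43
position: [0.4157, -0.1676, 0.078]
ee_rot: [0.003, 0.994, 0.107, 0.0]
ft_force: [0.6, -0.1, 0.5]
finger_gap: -0.0002
gripper_force: 0.0
row [-0.0009 -0.0007  0.032 ] rot [ 0.005 -0.    -0.001]
```

```bash
python3 -m jog '[{"dx":0,"dy":0,"dz":0.015,"rx":0,"ry":0,"rz":0},{"dx":0,"dy":0,"dz":0.03,"rx":0,"ry":0,"rz":0},{"dx":0,"dy":0,"dz":0.036,"rx":0,"ry":0,"rz":0},{"dx":0,"dy":0,"dz":0.041,"rx":0,"ry":0,"rz":0},{"dx":0,"dy":0,"dz":0.041,"rx":0,"ry":0,"rz":0}]'
```

```text
clock: 14.85
position: [0.4187, -0.1669, 0.0402]
ee_rot: [0.002, 0.994, 0.108, -0.0]
ft_force: [-9.7, 3.6, 37.6]
finger_gap: -0.0003
gripper_force: 18.4
```

```bash
python3 -m jog '[{"dx":0,"dy":0,"dz":-0.02,"rx":0,"ry":0,"rz":0},{"dx":0,"dy":0,"dz":-0.06,"rx":0,"ry":0,"rz":0},{"dx":0,"dy":0,"dz":-0.1,"rx":0,"ry":0,"rz":0},{"dx":0,"dy":0,"dz":-0.14,"rx":0,"ry":0,"rz":0},{"dx":0,"dy":0,"dz":-0.18,"rx":0,"ry":0,"rz":0}]'
python3 -m jog '[{"dx":0,"dy":0,"dz":0,"rx":0,"ry":0,"rz":0},{"dx":0,"dy":0,"dz":0,"rx":0,"ry":0,"rz":0},{"dx":0,"dy":0,"dz":0,"rx":0,"ry":0,"rz":0}]'
python3 - <<'E'
from h import *
w=env.get_image("wrist");s=env.get_image("side");cv2.imwrite("pics/end.png",np.hstack([w[:,:400],s[:,100:500]]))
E
```

```text
clock: 15.27
position: [0.4172, -0.1657, 0.2189]
ee_rot: [0.002, 0.994, 0.109, 0.001]
ft_force: [0.7, -0.3, -0.4]
finger_gap: -0.0002
gripper_force: 0.0
clock: 15.52
position: [0.4168, -0.1659, 0.216]
ee_rot: [0.002, 0.994, 0.108, 0.0]
ft_force: [-0.4, 0.0, -1.0]
finger_gap: 0.0001
gripper_force: 0.0
```

View pics/end.png

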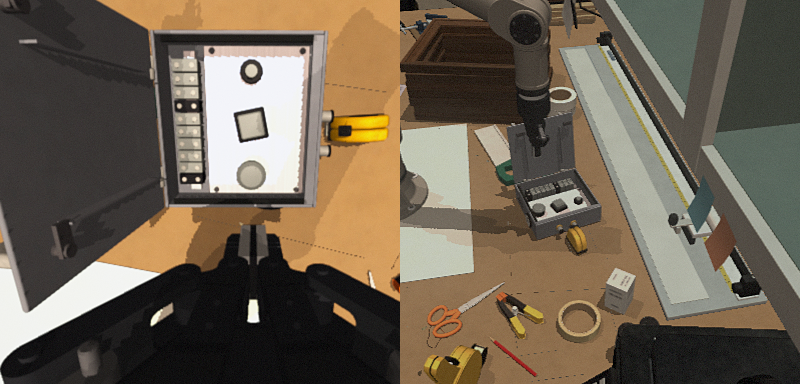

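The final view shows the cover upright, the three keys up at (250,72), (251,125) and (250,175), the bystanders undisturbed and the gripper clear of everything. Handing in.

```bash
python3 -c "
from bench import env
print(env.finish_job())"
```

```text
the job is handed in; nothing more can be done
None
```

I handed the job in after about 15.5 s of the 72 s: both fasteners unlocked, the cover open at about 1.7 rad, the square key then the mushroom key pushed fully down and released, and nothing else seen to move; no verdict came back.

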